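Nest the tumblers and hold them up off the thali

ROBOT

A 6-joint arm with a two-finger parallel gripper is mounted at the origin on the work surface. World frame = base frame: x ahead of the robot, y to its left, z up, the work surface at z = 0. Lengths are in m, angles in rad, forces in N, time in s.
With the tool pointing down it reaches from about 0.225 to 0.725 m from the base axis. Payload 3.1 kg.
Tool frame: the origin (TCP) lies on the centre line of the jaws, within the pads' length; the fingertips stand 19 mm ahead of it and the grasp point (between the pads) is the TCP; z points along the fingers, y is the direction in which the jaws open and shut (so a half turn about z gives the same grasp; the last joint's range is limited). The gripper opens to 85 mm and grips with 20 to 120 N. Pads are 22 mm wide; open, the fingers measure 114 mm over their backs; the gripper's body (76 mm by 85 mm) begins 54 mm behind the grasp point. The pads swing forward as they close: fully open they stand 13 mm farther back than shut.
Start: joints at [1.046, 0.048, 0.099, 1.622, 0, 1.443], TCP at [0.203, 0.484, 0.25] pointing down, gripper open.
Joint ranges: [-2.91, 2.91], [-0.99, 1.94], [-1.21, 1.42], [-2.12, 2.29], [-1.49, 1.47], [-3.14, 3.14]. Speed limits (rad/s): [2.79, 2.79, 3.14, 3.14, 3.14, 3.14].

INTERFACE

Orientations are given as [roll, pitch, yaw] about the fixed x, y, z axes, in that order (R = Rz(yaw) Ry(pitch) Rx(roll)).
In Python, from rig import ctrl, eyes, order, spotter gives the robot as it stands.
- The arm moves only by the tool arm_command, never from a script. Its argument "moves" is a list of rows, each an object with "turn": the turn, a rotation vector about the world's x, y, z in units of 6 degrees (1.0 is 6 degrees), a list of three; "slide": the shift along the world's x, y, z in units of 60 mm (1.0 is 60 mm), a list of three; "claw": the opening, from 0 (shut) to 1 (fully open). In form: [{"turn": [ax, ay, az], "slide": [x, y, z], "claw": claw}, ...]. A call has 1 to 20 rows; each row is the pose to reach, as a shift and turn from the pose measured when the call began; what a row does not reach only later rows make up. A row lasts 1/8 s, in which the tool goes at most 62.5 mm and 10.7 degrees, less where a joint would pass 70% of its speed; a pose out of reach is approached as far as the arm can. A call with a gripper value outside its range is refused whole. The fingers move at their own pace and stop on an object; "force" is the grip in N (left out, the last holds). Time passes only in rows, so rows that repeat a pose let the fingers close. It gives the time, the measured TCP pose, the force and the opening at its end, in the units of the state.
- ctrl.sense(): the state, without advancing time (a new reading comes with each control period).
- eyes.get_image(name): name is "scene" or "top" or "wrist"; returns the picture (384x512x3 uint8, red, green, blue); there is no depth.
- eyes.camera_model(name): a dict with "fx", "fy", "cx", "cy" (pixels), "pose" (4x4, takes a point from camera to world coordinates). Camera axes: x right, y up, looking along -z (the intrinsics and any distortion apply to the point x, -y, -z); pixel columns grow to the right and rows downward; lengths in m; the calibration is good to about 2 mm. A picture is of the moment at which its call begins: read the wrist's pose just before it. camera_model takes no time and is no camera call; for the wrist camera it gives the pose at the moment of the call.
- order.sign_off(): hands the job in, once; it reports no verdict.
Trained networks look in the newest picture that a camera, given by its name, has taken for a name from the list of things; names that differ only in an ending like _2 or _b are one class to them, and where a whole thing is asked for, a point or a joint stands for the part that bears it (a point fixed in the world has none). Each returns a list of dicts, best first, with "score" (0 to 1); they miss things now and then, are a little off and sometimes report something else, mostly with a low value. They report only what shows in the picture. A call takes as long as a camera call. They do not tell look-alikes from the thing itself.
- spotter.look_for(query, camera): "xy" ([column, row] in pixels, amid what is visible of it).
- spotter.masks_of(query, camera): "region" (384x512 bool, what is visible of it) and "xy" ([column, row] in pixels, amid what is visible of it).
The state is a dict: "clock": time; "qpos": joint angles; "joint_velocities": joint speeds; "joint_torque": joint torques, N m; "tool_pos": TCP position; "orientation": TCP orientation; "ft_force": force on the tool from outside, world axes, zero at the start; "moment": the same for the moment, N m; "grip_width": opening from 0.0 (shut) to 1.0 (fully open).
Only numpy, scipy, OpenCV 4.12 (cv2) and the standard library are available. Lean on these libraries where they do the work, as an engineer would, in place of code of your own. Each camera call takes 0.05 s, during which the arm holds its last target.

TASK

Lower the stacking tumbler that stands on the counter into its twin on the thali, gently, until it sits fully home, and let go. Then grip the lower tumbler and lift the two together, upright, at least a hand's width clear of the thali, so that I can take the thali away, and finish while still holding them level and steady in the air. Leave everything else where it is and do not tip the tumblers.

Things in the scene. Friction and masses are not known exactly. Their poses are not given: they have to be found in the camera images.
- tumbler_low: Receiving tumbler, on the thali: steel, 73 mm high, tapered body 34 mm across at the base, 50 mm just under a flat shoulder 54 mm up, then a straight collar 58 mm across up to the curled open rim (60 mm, 54 mm inside); 0.09 kg. Origin: centre of underside, z up. Nested, the upper's shoulder sits on this rim: its base 19 mm above this base, about 1 mm play. Lift the pair by THIS collar (54 to 73 mm).
- tumbler_loose: Loose tumbler, identical, upright on the counter at one of three places beside the thali: 73 mm high, base 34 mm across, shoulder 54 mm up, straight collar 58 mm across from there to the rim (60 mm); 0.09 kg. Origin: centre of underside, z up. Take it across its collar close under the rim: fingers reaching below its shoulder would strike the other's rim when nesting.
- thali: Round stainless-steel thali (dinner plate), diameter 260 mm, low rim 22 mm high, flat floor 3 mm thick (its top 3 mm above the counter), 0.4 kg, loose on the counter. Origin: centre of the underside. The lower tumbler and a small bowl stand on it.
- katori: Small steel bowl (katori), diameter 76 mm, 30 mm high, standing on the thali beside the lower tumbler; not used. Origin: centre of the underside.
- glass: Plain straight-sided steel glass without a shoulder, diameter 55 mm, 112 mm high, on the counter; not used. Origin: centre of the underside.
- cup: White plastic tea cup with a handle at its own +y, rim diameter 76 mm, 66 mm high, handle reaching 62 mm from the axis, on the counter; not used. Origin: centre of the underside.
- lid: Aluminium pot lid lying flat, diameter 160 mm, 38 mm high with its black knob; not used. Origin: centre of the underside.
- ring: Red silicone pot holder ring lying flat, outer diameter 150 mm, 9 mm thick; not used. Origin: centre of the underside.
- dabba: Shut round steel masala dabba (spice box), diameter 180 mm, 90 mm high with its knob, behind the thali; not used. Origin: centre of the underside.
Things that resemble listed ones, but are neither listed nor needed, are in the scene too. Leave any green or purple look-alike of the katori alone.

How it is judged:
By the outcome, as a careful person would: the job done as asked, in the order asked, and still so for the second after the job is handed in, while the arm keeps its last pose, push and grip.
It also fails if it takes over 48 s, if anything falls off the work surface, if the arm or the gripper's body presses on something with over 40 N, if the wrist force passes 120 N, or if a joint passes its speed limit or range.

## Working session

There is one attempt and no reset: what is moved stays moved. The work goes in short steps, Python scripts to look and compute and a tool call to move; the robot and the scene stay as the last step left them, time stands still between calls to the robot, and variables do not carry over. Pictures are saved under pics/ and viewed, and the job is handed in when it is done.

Besides the shell and the picture viewer there is one more tool, called as name([rows], argument=value, ...), one row to a line, values as JSON. arm_command: Moves the arm, as the interface text tells. Its arguments: {"type":"object","properties":{"moves":{"type":"array","items":{"type":"object","properties":{"turn":{"type":"array","items":{"type":"number"}},"slide":{"type":"array","items":{"type":"number"}},"claw":{"type":"number"}}}},"force":{"type":"number"}},"required":["moves"]}

```bash
ls; mkdir -p pics; python3 - <<'E'
from rig import ctrl, eyes, order, spotter
import cv2, numpy as np
print(ctrl.sense())
for c in ["scene","top","wrist"]:
    im=eyes.get_image(c); cv2.imwrite(f"pics/{c}0.png",im[:,:,::-1])
    m=eyes.camera_model(c); print(c,{k:(np.round(v,4).tolist() if k=='pose' else v) for k,v in m.items()})
    for n in ["tumbler_loose","tumbler_low","thali","katori"]:
        try: print(c,n,[(np.round(d['xy'],1).tolist(),round(d['score'],2)) for d in spotter.look_for(n,c)])
        except Exception as e: print(e)
E
```

```text
pics
{'clock': 0.0, 'qpos': array([1.04621785e+00, 4.86982581e-02, 9.75703584e-02, 1.62201368e+00,
       9.95367837e-06, 1.44300882e+00]), 'joint_velocities': array([-1.56013183e-03,  1.94754695e-04, -2.18608811e-04, -4.33554806e-04,
        3.71639883e-05,  1.68910482e-03]), 'joint_torque': array([-1.22246374e-04, -3.38786566e+01,  3.20012712e+01,  2.05788016e-02,
       -2.32981274e-04,  4.86471663e-06]), 'tool_pos': array([0.20260101, 0.48370193, 0.24913065]), 'orientation': array([-3.13926779e+00, -3.08751056e-04,  2.74480131e+00]), 'ft_force': array([ 0.59553142, -0.49835993, -0.1072491 ]), 'moment': array([ 0.03258528, -0.02325993,  0.00864914]), 'grip_width': 1.0016705332617997}
scene {'fx': 416.2622148119829, 'fy': 416.2622148119829, 'cx': 257.4605636616489, 'cy': 183.72788478138963, 'pose': [[0.7264, -0.575, 0.3764, 1.0188], [0.6872, 0.6069, -0.3993, -0.5606], [0.0011, 0.5488, 0.836, 1.1061], [0.0, 0.0, 0.0, 1.0]]}
scene tumbler_loose [([170.5, 209.7], 0.68)]
scene tumbler_low [([268.5, 166.7], 0.81)]
scene thali [([253.5, 182.8], 0.96)]
scene katori [([156.9, 254.6], 0.97)
[... 188 characters left out ...]
53460411668726, 'pose': [[-0.0145, 0.9819, -0.1888, 0.3648], [-0.9998, -0.0162, -0.0071, -0.0636], [-0.01, 0.1887, 0.982, 1.0189], [0.0, 0.0, 0.0, 1.0]]}
top tumbler_loose [([367.3, 245.9], 0.65)]
top tumbler_low [([235.6, 205.2], 0.82), ([277.3, 212.1], 0.19)]
top thali [([254.1, 216.6], 0.82)]
top katori [([278.6, 208.5], 0.81), ([400.2, 216.5], 0.7), ([331.2, 299.4], 0.58)]
wrist {'fx': 324.9683429535463, 'fy': 324.9683429535463, 'cx': 262.78775402567254, 'cy': 193.17525700994776, 'pose': [[0.387, -0.8778, -0.2824, 0.1307], [0.9221, 0.3683, 0.1189, 0.5154], [-0.0004, -0.3064, 0.9519, 0.3754], [0.0, 0.0, 0.0, 1.0]]}
wrist tumbler_loose []
wrist tumbler_low []
wrist thali []
wrist katori []
```

View pics/scene0.png

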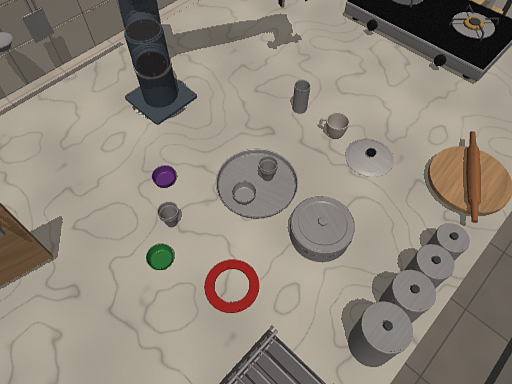

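View pics/top0.png

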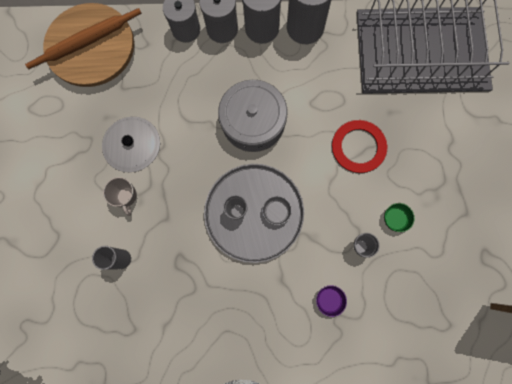

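View pics/wrist0.png

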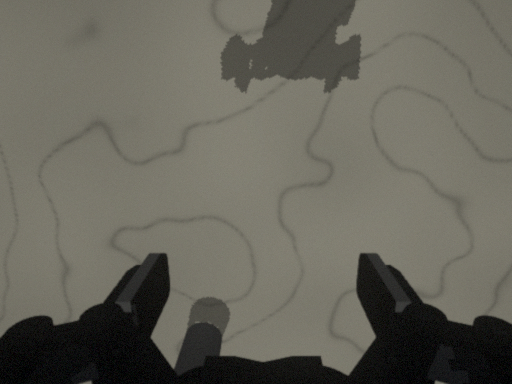

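The scene and top views show the thali with the low tumbler on it at top (235,207) and the katori at (277,211). The loose tumbler is at top (367,246), with the green bowl at (399,217) and the purple one at (331,300). Next I'll zoom in.

```bash
cat > h.py <<'E'
from rig import ctrl, eyes, order, spotter
import cv2, numpy as np
from scipy.spatial.transform import Rotation as Ro
def ray(m,u,v,z):
    P=np.array(m['pose']); d=P[:3,:3]@np.array([(u-m['cx'])/m['fx'],-(v-m['cy'])/m['fy'],-1])
    o=P[:3,3]; return o+d*(z-o[2])/d[2]
def proj(m,p):
    P=np.array(m['pose']); q=(np.atleast_2d(p)-P[:3,3])@P[:3,:3]
    return np.c_[m['cx']+m['fx']*q[:,0]/-q[:,2], m['cy']-m['fy']*q[:,1]/-q[:,2]]
def circ(c,r,n=72):
    t=np.linspace(0,2*np.pi,n); return np.c_[c[0]+r*np.cos(t),c[1]+r*np.sin(t),np.full(n,c[2])]
prof=[(0,.017),(.054,.025),(.0541,.029),(.073,.030)]
def sil(m,x,y,z0,S,shape):
    "convex silhouette mask of an upright tumbler, supersampled by S"
    pts=np.vstack([circ((x,y,z0+z),r) for z,r in prof]); p=proj(m,pts)
    mk=np.zeros(shape,np.uint8); return p
def draw(im,m,x,y,z0,S,off,col=(0,0,255)):
    for z,r in prof:
        p=((proj(m,circ((x,y,z0+z),r))+0.5-off)*S).astype(int); cv2.polylines(im,[p.reshape(-1,1,2)],True,col,1)
E
python3 - <<'E'
from h import *
for c in ["scene","top"]:
    im=eyes.get_image(c); cv2.imwrite(f"pics/{c}1.png",im[:,:,::-1]); m=eyes.camera_model(c)
    for n,z in [("tumbler_loose",0.0),("tumbler_low",.003)]:
        r=spotter.masks_of(n,c)
        for d in r[:3]:
            ys,xs=np.nonzero(d['region']); 
            print(c,n,round(d['score'],2),np.round(d['xy'],1),len(xs),xs.min(),xs.max(),ys.min(),ys.max(),np.round(ray(m,*d['xy'],z+.045),4))
        if r:
            d=r[0]; u,v=np.round(d['xy']).astype(int); 
            np.save(f"pics/{c}_{n}.npy",d['region'])
            off=np.array([u-32,v-32]); cr=cv2.resize(im[v-32:v+32,u-32:u+32,::-1],None,fx=8,fy=8,interpolation=cv2.INTER_CUBIC)
            cv2.imwrite(f"pics/{c}_{n}.png",cr)
E
cd pics; python3 -c "
import cv2,numpy as np
a=[cv2.resize(cv2.imread(f'{c}_{n}.png'),(390,290)) if 0 else cv2.resize(cv2.imread(f'{c}_{n}.png'),(298,298)) for c in ('scene','top') for n in ('tumbler_loose','tumbler_low')]
cv2.imwrite('mos1.png',np.vstack([np.hstack(a[:2]),np.hstack(a[2:])]))"
```

```text
scene tumbler_loose 0.92 [167.7 210.4] 425 157 178 202 226 [ 0.4145 -0.3022  0.045 ]
scene tumbler_low 0.83 [266.2 164.7] 372 259 277 155 180 [0.5132 0.0155 0.048 ]
top tumbler_loose 0.9 [368.3 244.5] 481 354 378 233 255 [ 0.4292 -0.3195  0.045 ]
top tumbler_low 0.9 [235.6 203.1] 447 223 246 195 218 [0.5382 0.0091 0.048 ]
```

View pics/mos1.png

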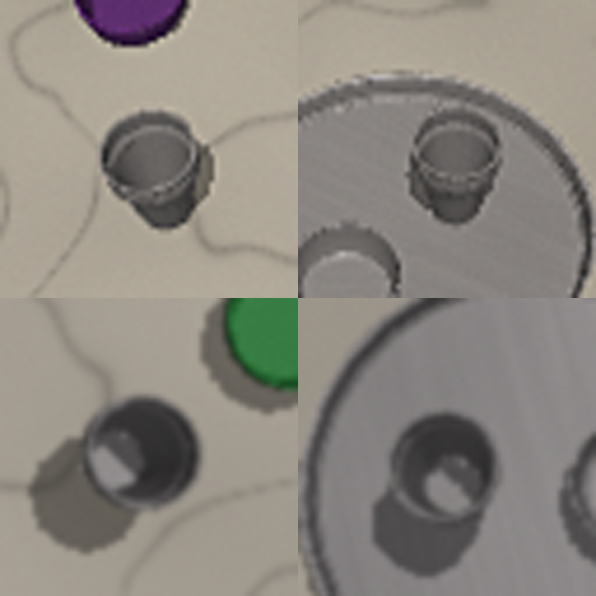

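```bash
cat >> h.py <<'E'
def fitmask(m,mask,z0,x,y,S=4):
    from scipy.optimize import minimize
    ys,xs=np.nonzero(mask); o=np.array([xs.min()-15,ys.min()-15]); w=xs.max()-xs.min()+31; h=ys.max()-ys.min()+31
    M=cv2.resize(mask[o[1]:o[1]+h,o[0]:o[0]+w].astype(np.uint8),None,fx=S,fy=S,interpolation=cv2.INTER_NEAREST)
    def f(p):
        a=np.zeros_like(M)
        for (z,r),(z2,r2) in zip(prof[:-1],prof[1:]):
            q=np.vstack([circ((p[0],p[1],z0+z),r),circ((p[0],p[1],z0+z2),r2)])
            u=((proj(m,q)+.5-o)*S*16).astype(np.int32)
            cv2.fillPoly(a,[cv2.convexHull(u.reshape(-1,1,2))],1,shift=4)
        return 1-(a&M).sum()/max(1,(a|M).sum())
    r=minimize(f,[x,y],method='Nelder-Mead',options=dict(initial_simplex=[[x,y],[x+.01,y],[x,y+.01]],xatol=1e-4,fatol=1e-4))
    return r.x,1-r.fun
E
python3 - <<'E'
from h import *
tiles=[]
for c in ["scene","top"]:
    m=eyes.camera_model(c); im=cv2.imread(f"pics/{c}1.png")
    for n,z,x,y in [("tumbler_loose",0.0,.42,-.31),("tumbler_low",.003,.52,.012)]:
        p,s=fitmask(m,np.load(f"pics/{c}_{n}.npy"),z,x,y); print(c,n,p.round(4),round(s,3))
        u,v=np.round(proj(m,[*p,z+.04])[0]).astype(int); S=8
        cr=cv2.resize(im[v-24:v+24,u-24:u+24],None,fx=S,fy=S,interpolation=cv2.INTER_CUBIC)
        draw(cr,m,*p,z,S,np.array([u-24,v-24])); tiles.append(cv2.resize(cr,(298,298),interpolation=cv2.INTER_AREA))
cv2.imwrite('pics/mos2.png',np.vstack([np.hstack(tiles[:2]),np.hstack(tiles[2:])]))
E
```

```text
scene tumbler_loose [ 0.4281 -0.3093] 0.954
scene tumbler_low [0.5245 0.0096] 0.944
top tumbler_loose [ 0.4285 -0.308 ] 0.91
top tumbler_low [0.5263 0.0094] 0.924
```

View pics/mos2.png

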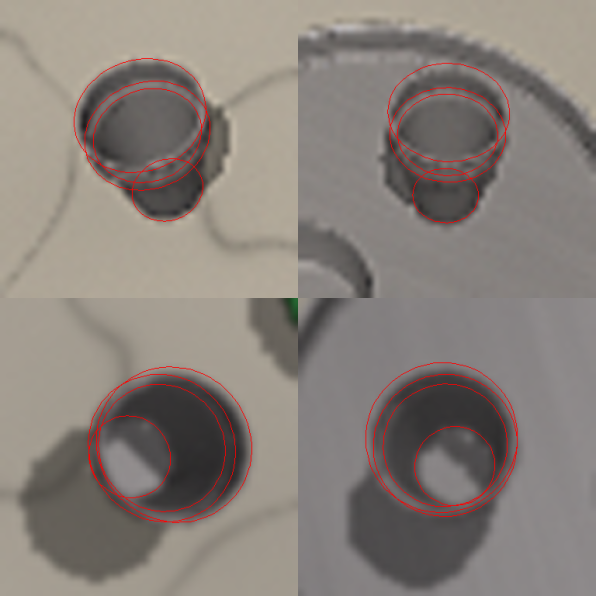

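Both cameras agree to about 2 mm: loose is at about (0.428, -0.309) and low at about (0.525, 0.0095). I'll move above the loose tumbler with the jaws along x for a wrist look.

arm_command([
  {"turn": [0,0,-1],"slide": [0.25,-0.8,0],"claw": 1},
  {"turn": [0,0,-2],"slide": [0.5,-1.7,0],"claw": 1},
  {"turn": [0,0,-3],"slide": [0.75,-2.6,0],"claw": 1},
  {"turn": [0,0,-4],"slide": [1.0,-3.5,0],"claw": 1},
  {"turn": [0,0,-5],"slide": [1.25,-4.4,0],"claw": 1},
  {"turn": [0,0,-6],"slide": [1.5,-5.3,0],"claw": 1},
  {"turn": [0,0,-7],"slide": [1.75,-6.2,0],"claw": 1},
  {"turn": [0,0,-8],"slide": [2.0,-7.1,0],"claw": 1},
  {"turn": [0,0,-9],"slide": [2.25,-8.0,0],"claw": 1},
  {"turn": [0,0,-10],"slide": [2.5,-8.9,0],"claw": 1},
  {"turn": [0,0,-11.2],"slide": [2.75,-9.8,0],"claw": 1},
  {"turn": [0,0,-11.2],"slide": [3.0,-10.7,0],"claw": 1},
  {"turn": [0,0,-11.2],"slide": [3.25,-11.5,0],"claw": 1},
  {"turn": [0,0,-11.2],"slide": [3.5,-12.3,-0.4],"claw": 1},
  {"turn": [0,0,-11.2],"slide": [3.7,-12.9,-0.9],"claw": 1},
  {"turn": [0,0,-11.2],"slide": [3.75,-13.2,-1.4],"claw": 1},
  {"turn": [0,0,-11.2],"slide": [3.75,-13.2,-1.5],"claw": 1},
  {"turn": [0,0,-11.2],"slide": [3.75,-13.2,-1.5],"claw": 1},
])

```text
clock: 3.3
tool_pos: [0.4276, -0.307, 0.1604]
orientation: [-3.141, -0.001, 1.572]
ft_force: [0.8, -0.4, 0.1]
grip_width: 0.995
```

```bash
cat >> h.py <<'E'
def st():
    s=ctrl.sense(); print('t',round(float(s['clock']),2),'tcp',s['tool_pos'].round(4),'rpy',s['orientation'].round(4),'F',s['ft_force'].round(2),'M',s['moment'].round(3),'w',round(float(s['grip_width']),3)); return s
def wristlook(tag,n,z,x,y,fit=True):
    st(); m=eyes.camera_model('wrist'); im=eyes.get_image('wrist')[:,:,::-1].copy()
    cv2.imwrite(f"pics/{tag}_raw.png",im)
    p=np.array([x,y])
    if fit:
        for d in spotter.masks_of(n,'wrist')[:2]:
            p0=fitmask(m,d['region'],z,x,y); ys,xs=np.nonzero(d['region']); print(n,round(d['score'],2),xs.min(),xs.max(),ys.min(),ys.max(),'fit',p0[0].round(4),round(p0[1],3)); 
            if d['score']>.4 and fit is True: p=p0[0]; fit=2
    draw(im,m,*p,z,1,np.zeros(2)); cv2.imwrite(f"pics/{tag}.png",cv2.resize(im,(768,576)))
    return m,p
E
python3 -c "
from h import *
wristlook('w1','tumbler_loose',0,.428,-.309)"
```

```text
t 3.3 tcp [ 0.4276 -0.307   0.1604] rpy [-3.1410e+00 -1.1000e-03  1.5722e+00] F [ 0.77 -0.38  0.06] M [ 0.036 -0.04  -0.016] w 0.995
tumbler_loose 0.8 221 304 164 249 fit [ 0.427  -0.3086] 0.979
```

View pics/w1.png

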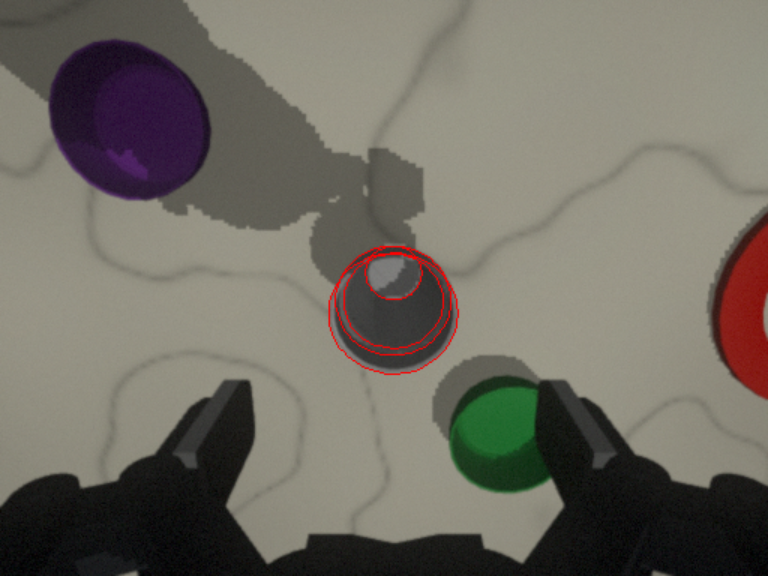

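```bash
python3 -c "
from h import *
m=eyes.camera_model('wrist')
for u,dx in [(250/1.5,-.0425),(538/1.5,.0425)]:
    a=ray(m,u,380/1.5,.1); b=ray(m,u,380/1.5,.2); t=(.4276+dx-a[0])/(b[0]-a[0]); print((a+t*(b-a)).round(4))
P=m['pose']; print(np.array(P).round(4))
"
```

```text
[ 0.3851 -0.2992  0.1554]
[ 0.4701 -0.296   0.1613]
[[ 1.000e+00 -7.000e-04 -2.500e-03  4.282e-01]
 [ 1.500e-03  9.514e-01  3.080e-01 -2.280e-01]
 [ 2.100e-03 -3.080e-01  9.514e-01  2.870e-01]
 [ 0.000e+00  0.000e+00  0.000e+00  1.000e+00]]
```

arm_command([
  {"turn": [0,0,0],"slide": [-0.01,-0.02,-0.4],"claw": 0.8},
  {"turn": [0,0,0],"slide": [-0.01,-0.02,-0.8],"claw": 0.8},
  {"turn": [0,0,0],"slide": [-0.01,-0.02,-0.8],"claw": 0.8},
  {"turn": [0,0,0],"slide": [-0.01,-0.02,-0.8],"claw": 0.8},
])

```text
clock: 3.9
tool_pos: [0.4287, -0.3089, 0.116]
orientation: [3.138, 0.003, 1.574]
ft_force: [0.5, 0.3, 0.8]
grip_width: 0.797
```

```bash
python3 -c "
from h import *
m,p=wristlook('w2','tumbler_loose',0,.427,-.3086)
"
```

```text
t 3.9 tcp [ 0.4287 -0.3089  0.116 ] rpy [3.1376 0.0034 1.5735] F [0.51 0.3  0.82] M [ 0.024 -0.021  0.009] w 0.797
tumbler_loose 0.88 206 312 174 280 fit [ 0.4269 -0.3084] 0.989
```

View pics/w2.png

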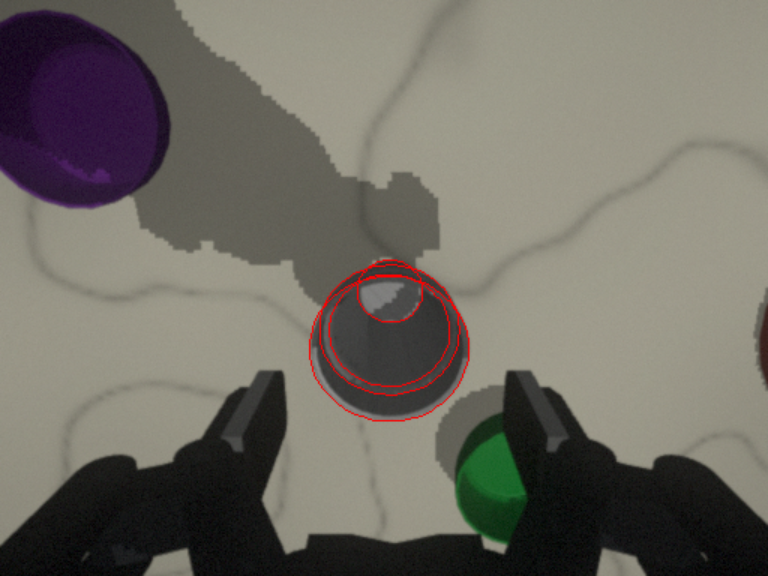

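```bash
python3 -c "
from h import *
s=st()
m=eyes.camera_model('wrist'); T=s['tool_pos']
for u,dx in [(285/1.5,-.034),(505/1.5,.034)]:
    a=ray(m,u,372/1.5,.05); b=ray(m,u,372/1.5,.2); t=(T[0]+dx-a[0])/(b[0]-a[0]); print((a+t*(b-a)).round(4))
# given y=T1+.011
for u in (285/1.5,505/1.5):
    a=ray(m,u,372/1.5,.05); b=ray(m,u,372/1.5,.2); t=(T[1]+.011-a[1])/(b[1]-a[1]); print((a+t*(b-a)).round(4))
"
```

```text
t 4.0 tcp [ 0.4289 -0.3093  0.1162] rpy [3.1372 0.0039 1.5732] F [ 0.52 -0.44  1.19] M [ 0.001 -0.01   0.043] w 0.799
[ 0.3949 -0.3013  0.1037]
[ 0.4629 -0.2995  0.1073]
[ 0.3963 -0.2983  0.1095]
[ 0.4623 -0.2983  0.1096]
```

arm_command([
  {"turn": [0.04,0.04,0],"slide": [-0.03,0.01,0],"claw": 0.8},
  {"turn": [0.04,0.04,0],"slide": [-0.03,0.01,-0.2],"claw": 0.8},
  {"turn": [0.04,0.04,0],"slide": [-0.03,0.01,-0.4],"claw": 0.8},
  {"turn": [0.04,0.04,0],"slide": [-0.03,0.01,-0.6],"claw": 0.8},
  {"turn": [0.04,0.04,0],"slide": [-0.03,0.01,-0.7],"claw": 0.8},
  {"turn": [0.04,0.04,0],"slide": [-0.03,0.01,-0.7],"claw": 0.8},
  {"turn": [0.04,0.04,0],"slide": [-0.03,0.01,-0.7],"claw": 0.8},
])

```text
clock: 4.88
tool_pos: [0.4273, -0.3089, 0.0745]
orientation: [3.141, 0.0, 1.573]
ft_force: [0.4, -0.2, 0.3]
grip_width: 0.799
```

```bash
python3 -c "
from h import *
m,p=wristlook('w3','tumbler_loose',0,.427,-.3086)
"
```

```text
t 4.88 tcp [ 0.4273 -0.3089  0.0745] rpy [3.1409e+00 1.0000e-04 1.5732e+00] F [ 0.36 -0.25  0.32] M [-0.007 -0.01  -0.021] w 0.799
tumbler_loose 0.74 195 329 191 330 fit [ 0.427  -0.3086] 0.987
```

View pics/w3.png

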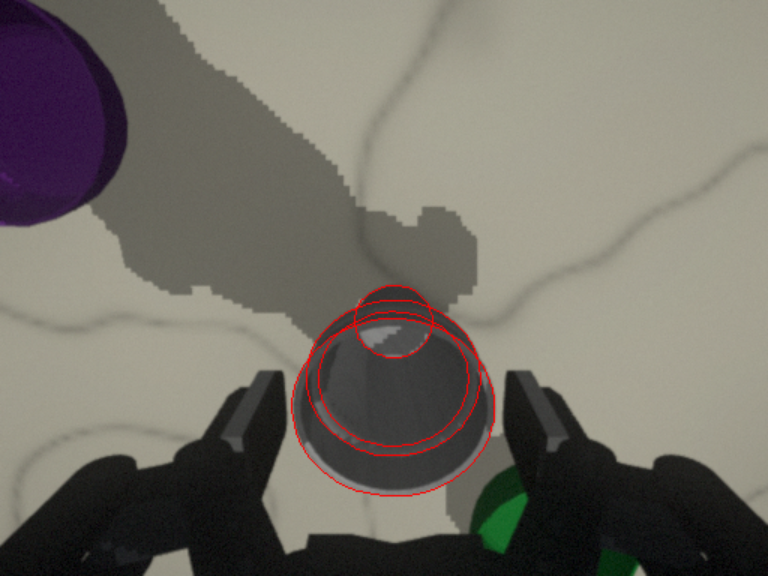

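arm_command([
  {"turn": [0,0,0],"slide": [0,0,-0.07],"claw": 0.8},
  {"turn": [0,0,0],"slide": [0,0,-0.07],"claw": 0.8},
  {"turn": [0,0,0],"slide": [0,0,-0.07],"claw": 0.72},
  {"turn": [0,0,0],"slide": [0,0,-0.07],"claw": 0.66},
  {"turn": [0,0,0],"slide": [0,0,-0.07],"claw": 0.6},
  {"turn": [0,0,0],"slide": [0,0,-0.07],"claw": 0.6},
  {"turn": [0,0,0],"slide": [0,0,-0.07],"claw": 0.6},
], force=30)

```text
clock: 5.85
tool_pos: [0.4276, -0.3093, 0.071]
orientation: [3.14, 0.001, 1.573]
ft_force: [-1.0, -0.8, 2.7]
grip_width: 0.676
```

```bash
python3 -c "
from h import *
m,p=wristlook('w4','tumbler_loose',0,.427,-.3086)
"
```

```text
t 5.85 tcp [ 0.4276 -0.3093  0.071 ] rpy [3.1400e+00 1.1000e-03 1.5732e+00] F [-0.98 -0.8   2.74] M [ 0.049  0.272 -0.008] w 0.676
tumbler_loose 0.59 195 330 191 335 fit [ 0.4275 -0.3088] 0.986
```

View pics/w4.png

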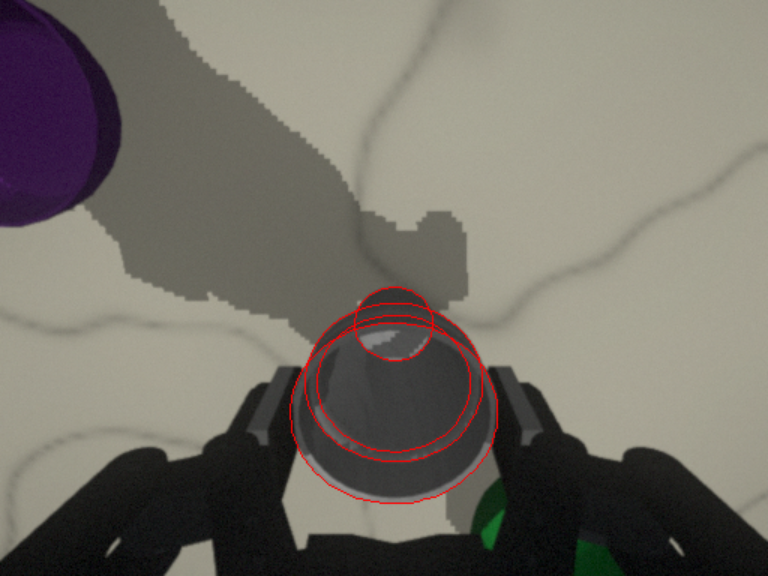

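arm_command([
  {"turn": [0,0,0],"slide": [0,0,0.1],"claw": 0.6},
  {"turn": [0,0,0],"slide": [0,0,0.3],"claw": 0.6},
  {"turn": [0,0,0],"slide": [0,0,0.6],"claw": 0.6},
  {"turn": [0,0,0],"slide": [0,0,1.0],"claw": 0.6},
  {"turn": [0,0,0],"slide": [0,0,1.4],"claw": 0.6},
  {"turn": [0,0,0],"slide": [0,0,1.7],"claw": 0.6},
  {"turn": [0,0,0],"slide": [0,0,1.9],"claw": 0.6},
  {"turn": [0,0,0],"slide": [0,0,2.0],"claw": 0.6},
  {"turn": [0,0,0],"slide": [0,0,2.0],"claw": 0.6},
  {"turn": [0,0,0],"slide": [0,0,2.0],"claw": 0.6},
], force=40)

```text
clock: 7.2
tool_pos: [0.4272, -0.3089, 0.1899]
orientation: [3.141, -0.0, 1.573]
ft_force: [-0.3, -0.1, -1.3]
grip_width: 0.67
```

```bash
python3 -c "
from h import *
s=st(); z=s['tool_pos'][2]-.071
m,p=wristlook('w5','tumbler_loose',z,.4275,-.3088)
im=eyes.get_image('scene')[:,:,::-1]; cv2.imwrite('pics/s5.png',cv2.resize(im[60:260,80:340],None,fx=3,fy=3,interpolation=2))
"
```

```text
t 7.2 tcp [ 0.4272 -0.3089  0.1899] rpy [ 3.1415e+00 -3.0000e-04  1.5732e+00] F [-0.28 -0.14 -1.32] M [ 0.029 -0.053  0.012] w 0.67
t 7.2 tcp [ 0.4272 -0.3089  0.1899] rpy [ 3.1415e+00 -3.0000e-04  1.5732e+00] F [-0.28 -0.14 -1.32] M [ 0.029 -0.053  0.012] w 0.67
tumbler_loose 0.97 195 329 192 335 fit [ 0.4269 -0.3084] 0.981
```

View pics/w5.png

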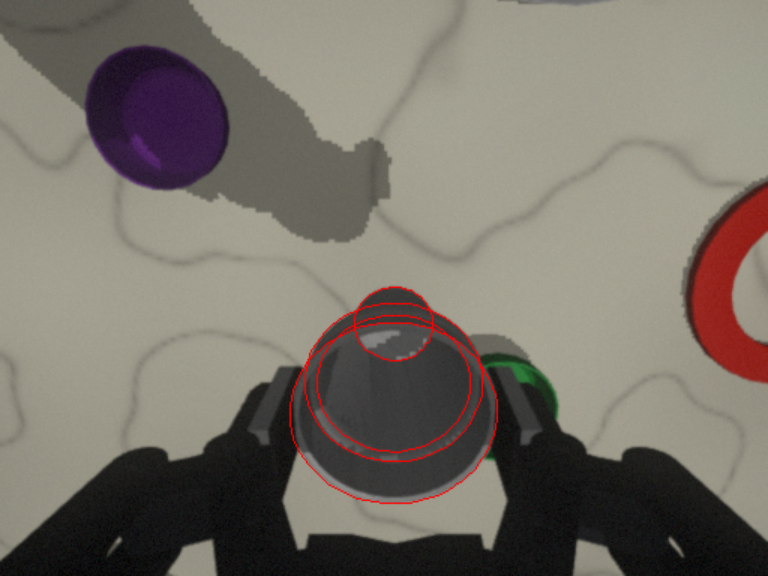

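View pics/s5.png

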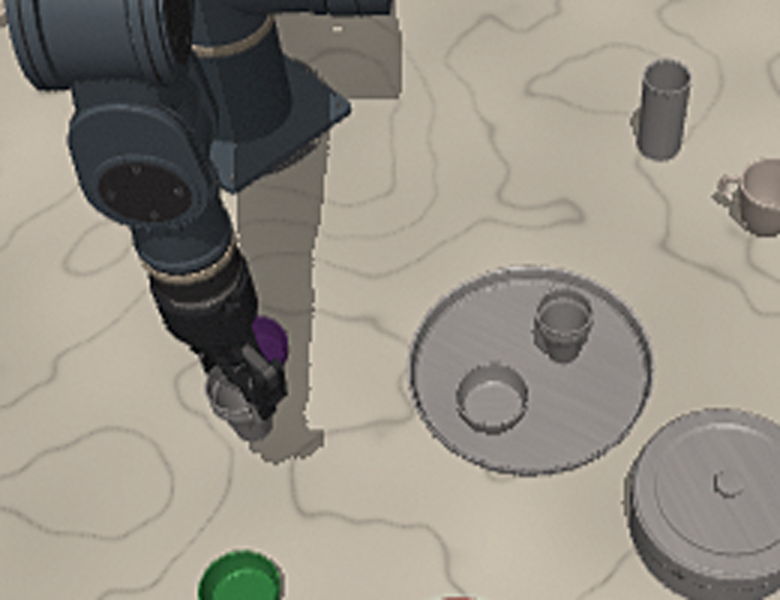

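arm_command([
  {"turn": [0,0,0],"slide": [0.05,0.2,0],"claw": 0.6},
  {"turn": [0,0,0],"slide": [0.15,0.6,0],"claw": 0.6},
  {"turn": [0,0,0],"slide": [0.3,1.2,0],"claw": 0.6},
  {"turn": [0,0,0],"slide": [0.45,1.8,0],"claw": 0.6},
  {"turn": [0,0,0],"slide": [0.6,2.5,0],"claw": 0.6},
  {"turn": [0,0,0],"slide": [0.75,3.2,0],"claw": 0.6},
  {"turn": [0,0,0],"slide": [0.9,3.9,0],"claw": 0.6},
  {"turn": [0,0,0],"slide": [1.05,4.6,0],"claw": 0.6},
  {"turn": [0,0,0],"slide": [1.2,5.3,0],"claw": 0.6},
  {"turn": [0,0,0],"slide": [1.35,5.9,0],"claw": 0.6},
  {"turn": [0,0,0],"slide": [1.5,6.4,0],"claw": 0.6},
  {"turn": [0,0,0],"slide": [1.58,6.8,0],"claw": 0.6},
  {"turn": [0,0,0],"slide": [1.6,7.0,0],"claw": 0.6},
  {"turn": [0,0,0],"slide": [1.6,7.0,0],"claw": 0.6},
  {"turn": [0,0,0],"slide": [1.6,7.0,0],"claw": 0.6},
])

```text
clock: 9.22
tool_pos: [0.523, 0.1104, 0.1901]
orientation: [3.142, 0.0, 1.573]
ft_force: [0.3, -0.5, -1.1]
grip_width: 0.673
```

```bash
python3 -c "
from h import *
m,p=wristlook('w6','tumbler_low',.003,.524,.0095)
"
```

```text
t 9.22 tcp [0.523  0.1104 0.1901] rpy [3.1415e+00 5.0000e-04 1.5725e+00] F [ 0.29 -0.46 -1.15] M [ 0.02   0.008 -0.03 ] w 0.673
```

View pics/w6.png

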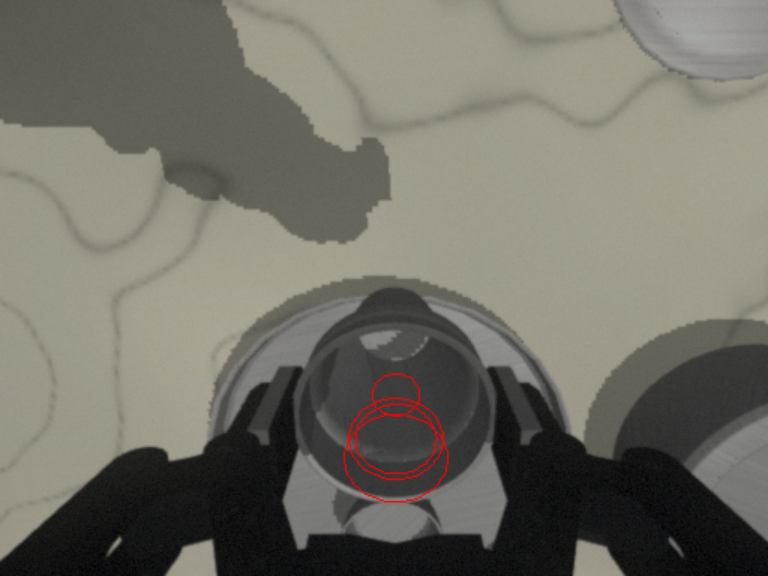

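The wrist image's up direction is +y, so the held cup hides the low tumbler. I'll step to its -y side instead.

arm_command([
  {"turn": [0,0,0],"slide": [0,-0.2,0],"claw": 0.6},
  {"turn": [0,0,0],"slide": [0,-0.6,0],"claw": 0.6},
  {"turn": [0,0,0],"slide": [0,-1.1,0],"claw": 0.6},
  {"turn": [0,0,0],"slide": [0,-1.7,0],"claw": 0.6},
  {"turn": [0,0,0],"slide": [0,-2.3,0],"claw": 0.6},
  {"turn": [0,0,0],"slide": [0,-2.7,0],"claw": 0.6},
  {"turn": [0,0,0],"slide": [0,-2.9,0],"claw": 0.6},
  {"turn": [0,0,0],"slide": [0,-3.0,0],"claw": 0.6},
  {"turn": [0,0,0],"slide": [0,-3.0,0],"claw": 0.6},
  {"turn": [0,0,0],"slide": [0,-3.0,0],"claw": 0.6},
])

```text
clock: 10.58
tool_pos: [0.5231, -0.0691, 0.1902]
orientation: [3.141, -0.0, 1.573]
ft_force: [-0.5, 0.6, -0.9]
grip_width: 0.668
```

```bash
python3 -c "
from h import *
m,p=wristlook('w7','tumbler_low',.003,.524,.0095)
"
```

```text
t 10.57 tcp [ 0.5231 -0.0691  0.1902] rpy [ 3.1413e+00 -1.0000e-04  1.5729e+00] F [-0.45  0.57 -0.89] M [ 0.004  0.018 -0.022] w 0.668
tumbler_low 0.96 223 308 44 134 fit [0.5248 0.0087] 0.98
```

View pics/w7.png

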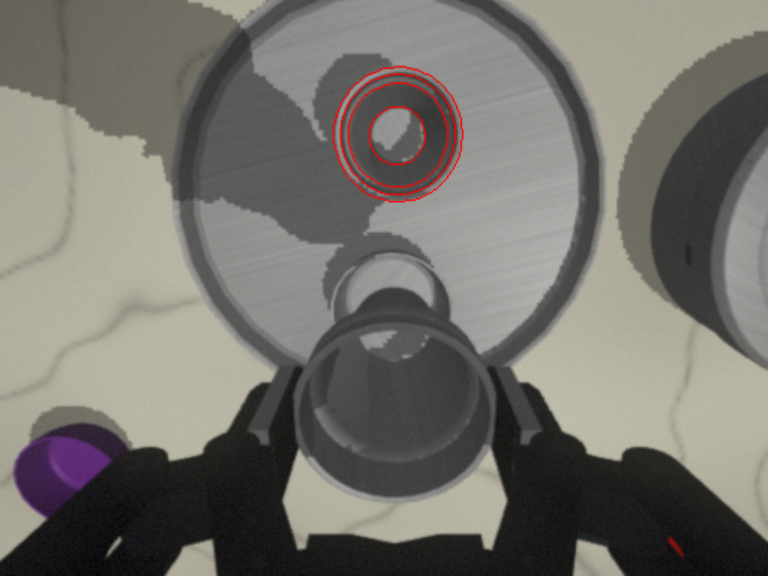

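arm_command([
  {"turn": [0,0,0],"slide": [0.01,0.1,0],"claw": 0.6},
  {"turn": [0,0,0],"slide": [0.02,0.4,0],"claw": 0.6},
  {"turn": [0,0,0],"slide": [0.03,0.8,0],"claw": 0.6},
  {"turn": [0,0,0],"slide": [0.03,1.1,0],"claw": 0.6},
  {"turn": [0,0,0],"slide": [0.03,1.25,0],"claw": 0.6},
  {"turn": [0,0,0],"slide": [0.03,1.29,0],"claw": 0.6},
  {"turn": [0,0,0],"slide": [0.03,1.29,-0.2],"claw": 0.6},
  {"turn": [0,0,0],"slide": [0.03,1.29,-0.4],"claw": 0.6},
  {"turn": [0,0,0],"slide": [0.03,1.29,-0.55],"claw": 0.6},
  {"turn": [0,0,0],"slide": [0.03,1.29,-0.6],"claw": 0.6},
  {"turn": [0,0,0],"slide": [0.03,1.29,-0.6],"claw": 0.6},
  {"turn": [0,0,0],"slide": [0.03,1.29,-0.6],"claw": 0.6},
])

```text
clock: 12.18
tool_pos: [0.5253, 0.0083, 0.1547]
orientation: [3.14, 0.0, 1.573]
ft_force: [-0.1, -0.6, -0.5]
grip_width: 0.676
```

```bash
python3 -c "
from h import *
m,p=wristlook('w8','tumbler_low',.003,.5246,.0089,fit=False)
t=[]
for c in ('scene','top'):
    im=eyes.get_image(c)[:,:,::-1]; mm=eyes.camera_model(c); u,v=proj(mm,[.5246,.0089,.08])[0].astype(int)
    t.append(cv2.resize(im[v-32:v+32,u-32:u+32],(390,390),interpolation=2))
cv2.imwrite('pics/s8.png',np.hstack(t))
"
```

```text
t 12.18 tcp [0.5253 0.0083 0.1547] rpy [3.1404e+00 1.0000e-04 1.5730e+00] F [-0.05 -0.55 -0.45] M [-0.038  0.035 -0.042] w 0.676
```

View pics/w8.png

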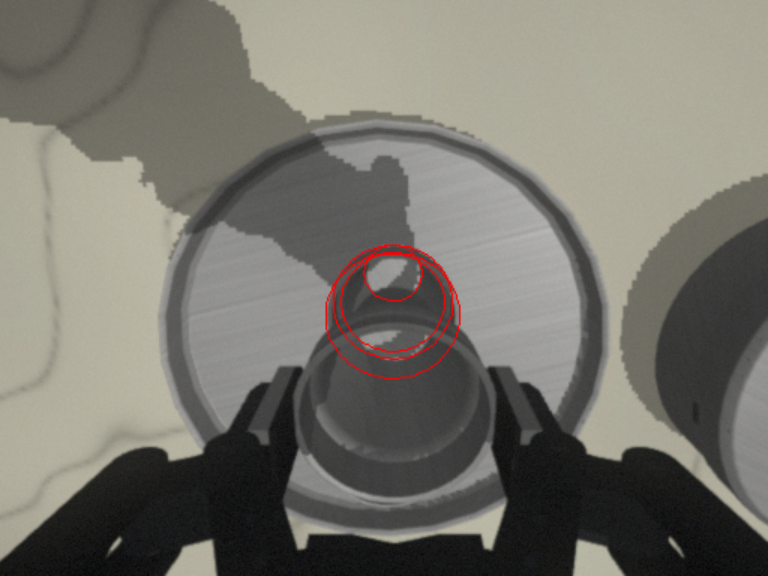

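View pics/s8.png

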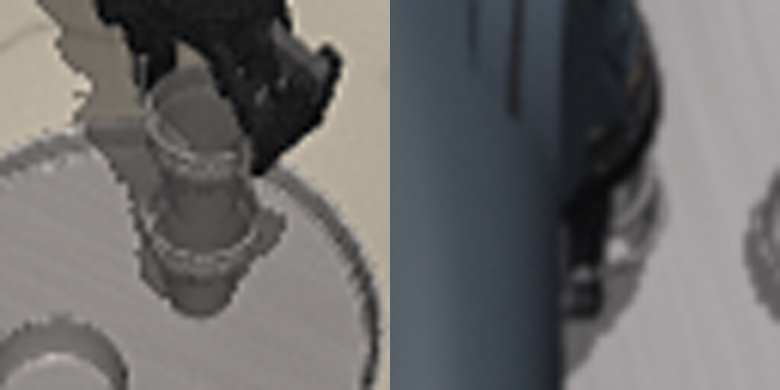

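Aligned over the low tumbler. I'll lower in stages and watch the force.

arm_command([
  {"turn": [0,0,0],"slide": [-0.005,0,-0.1],"claw": 0.6},
  {"turn": [0,0,0],"slide": [-0.005,0,-0.2],"claw": 0.6},
  {"turn": [0,0,0],"slide": [-0.005,0,-0.3],"claw": 0.6},
  {"turn": [0,0,0],"slide": [-0.005,0,-0.4],"claw": 0.6},
  {"turn": [0,0,0],"slide": [-0.005,0,-0.5],"claw": 0.6},
  {"turn": [0,0,0],"slide": [-0.005,0,-0.6],"claw": 0.6},
  {"turn": [0,0,0],"slide": [-0.005,0,-0.65],"claw": 0.6},
  {"turn": [0,0,0],"slide": [-0.005,0,-0.65],"claw": 0.6},
  {"turn": [0,0,0],"slide": [-0.005,0,-0.65],"claw": 0.6},
])

```text
clock: 13.45
tool_pos: [0.5252, 0.0083, 0.116]
orientation: [3.14, 0.0, 1.573]
ft_force: [-0.4, 0.4, -1.3]
grip_width: 0.675
```

```bash
python3 -c "
from h import *
m,p=wristlook('w9','tumbler_low',.003,.5246,.0089,fit=False)
"
```

```text
t 13.45 tcp [0.5252 0.0083 0.116 ] rpy [3.1398e+00 2.0000e-04 1.5731e+00] F [-0.44  0.44 -1.32] M [-0.011 -0.008  0.034] w 0.675
```

View pics/w9.png

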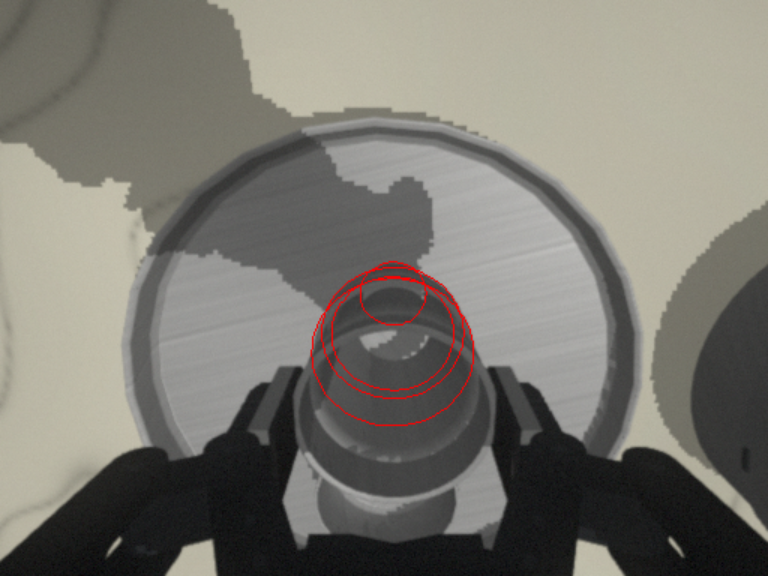

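arm_command([
  {"turn": [0,0.02,0],"slide": [-0.005,0,-0.08],"claw": 0.6},
  {"turn": [0,0.02,0],"slide": [-0.005,0,-0.15],"claw": 0.6},
  {"turn": [0,0.02,0],"slide": [-0.005,0,-0.22],"claw": 0.6},
  {"turn": [0,0.02,0],"slide": [-0.005,0,-0.29],"claw": 0.6},
  {"turn": [0,0.02,0],"slide": [-0.005,0,-0.29],"claw": 0.6},
  {"turn": [0,0.02,0],"slide": [-0.005,0,-0.29],"claw": 0.6},
])

```text
clock: 14.25
tool_pos: [0.525, 0.0083, 0.0987]
orientation: [-3.142, 0.0, 1.573]
ft_force: [-0.2, -0.1, -0.8]
grip_width: 0.671
```

```bash
python3 -c "
from h import *
st()"
```

```text
t 14.25 tcp [0.525  0.0083 0.0987] rpy [-3.1415e+00  3.0000e-04  1.5732e+00] F [-0.22 -0.12 -0.79] M [-0.044 -0.059  0.036] w 0.671
```

No contact yet. Small steps from here.

arm_command([
  {"turn": [0,0,0],"slide": [0,0,-0.03],"claw": 0.6},
  {"turn": [0,0,0],"slide": [0,0,-0.06],"claw": 0.6},
  {"turn": [0,0,0],"slide": [0,0,-0.07],"claw": 0.6},
  {"turn": [0,0,0],"slide": [0,0,-0.07],"claw": 0.6},
  {"turn": [0,0,0],"slide": [0,0,-0.07],"claw": 0.6},
])

```text
clock: 14.88
tool_pos: [0.5251, 0.0083, 0.0946]
orientation: [3.142, 0.0, 1.573]
ft_force: [-0.6, -0.0, -1.3]
grip_width: 0.673
```

```bash
python3 -c "
from h import *
st()"
```

```text
t 14.88 tcp [0.5251 0.0083 0.0946] rpy [3.1415e+00 2.0000e-04 1.5732e+00] F [-0.64 -0.03 -1.25] M [-0.003 -0.032  0.038] w 0.673
```

arm_command([
  {"turn": [0,0,0],"slide": [0,0,-0.02],"claw": 0.6},
  {"turn": [0,0,0],"slide": [0,0,-0.03],"claw": 0.6},
  {"turn": [0,0,0],"slide": [0,0,-0.03],"claw": 0.6},
  {"turn": [0,0,0],"slide": [0,0,-0.03],"claw": 0.6},
])

```text
clock: 15.38
tool_pos: [0.5254, 0.0082, 0.0931]
orientation: [3.141, 0.0, 1.573]
ft_force: [0.0, -0.6, 0.4]
grip_width: 0.673
```

```bash
python3 -c "
from h import *
m,p=wristlook('w10','tumbler_low',.003,.5246,.0089,fit=False)
im=eyes.get_image('scene')[:,:,::-1]; mm=eyes.camera_model('scene'); u,v=proj(mm,[.5246,.0089,.06])[0].astype(int)
cv2.imwrite('pics/s10.png',cv2.resize(im[v-32:v+32,u-32:u+32],(576,576),interpolation=2))"
```

```text
t 15.38 tcp [0.5254 0.0082 0.0931] rpy [3.1408e+00 4.0000e-04 1.5732e+00] F [ 0.02 -0.59  0.37] M [-0.024 -0.136  0.007] w 0.673
```

View pics/s10.png

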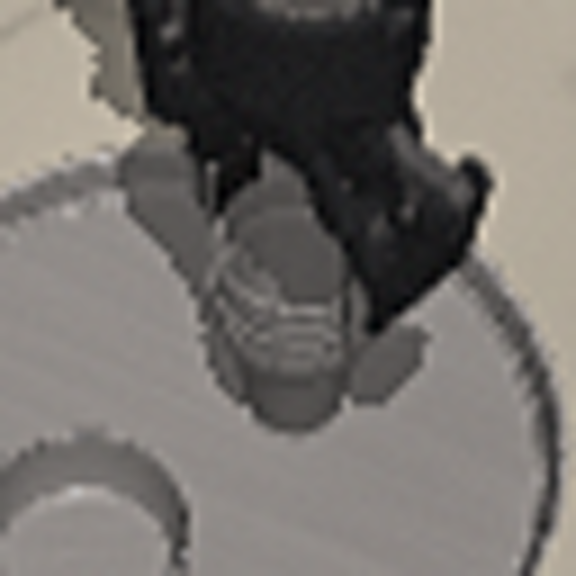

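arm_command([
  {"turn": [0,0,0],"slide": [0,0,-0.01],"claw": 0.6},
  {"turn": [0,0,0],"slide": [0,0,-0.02],"claw": 0.6},
  {"turn": [0,0,0],"slide": [0,0,-0.02],"claw": 0.6},
  {"turn": [0,0,0],"slide": [0,0,-0.02],"claw": 0.6},
])

```text
clock: 15.98
tool_pos: [0.5255, 0.0082, 0.0931]
orientation: [3.14, 0.0, 1.573]
ft_force: [-1.0, 0.2, 6.1]
grip_width: 0.669
```

```bash
python3 -c "
from h import *
st()"
```

```text
t 15.97 tcp [0.5255 0.0082 0.0931] rpy [3.1400e+00 5.0000e-04 1.5732e+00] F [-1.04  0.21  6.13] M [0.019 0.434 0.073] w 0.669
```

It's firmly seated: 6 N at TCP z 0.0931, matching the predicted nested height. I'll ease off and open.

arm_command([
  {"turn": [0,0,0],"slide": [0,0,0.01],"claw": 0.66},
  {"turn": [0,0,0],"slide": [0,0,0.01],"claw": 0.7},
  {"turn": [0,0,0],"slide": [0,0,0.01],"claw": 0.74},
  {"turn": [0,0,0],"slide": [0,0,0.01],"claw": 0.8},
  {"turn": [0,0,0],"slide": [0,0,0.01],"claw": 0.82},
  {"turn": [0,0,0],"slide": [0,0,0.01],"claw": 0.82},
])

```text
clock: 16.73
tool_pos: [0.5255, 0.0082, 0.0937]
orientation: [3.14, 0.001, 1.573]
ft_force: [0.2, -0.1, 0.6]
grip_width: 0.821
```

```bash
python3 -c "
from h import *
m,p=wristlook('w11','tumbler_loose',.022,.525,.0087)"
```

```text
t 16.73 tcp [0.5255 0.0082 0.0937] rpy [3.1400e+00 5.0000e-04 1.5732e+00] F [ 0.15 -0.13  0.62] M [-0.018 -0.004  0.001] w 0.821
tumbler_loose 0.97 193 329 202 335 fit [0.5248 0.0086] 0.963
```

View pics/w11.png

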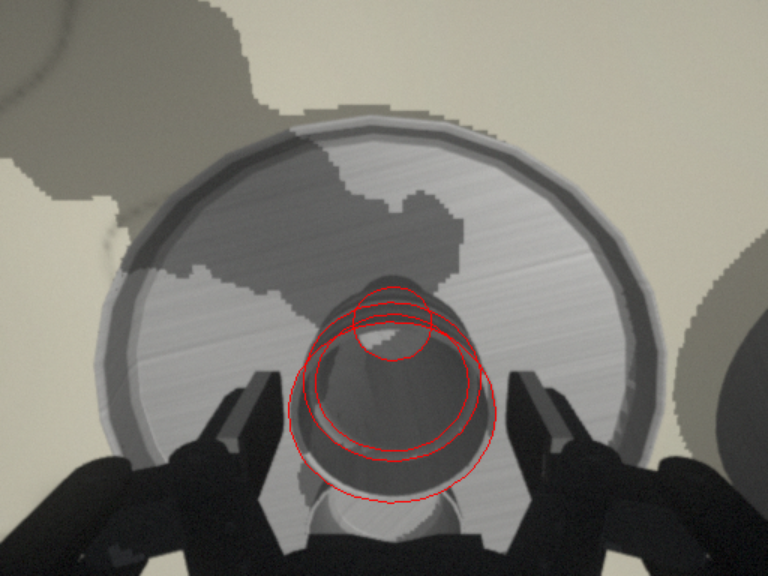

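Released, and the nested cup matches the overlay at its 22 mm base height. I'll descend to the lower collar.

arm_command([
  {"turn": [0,0.02,0],"slide": [-0.01,0.01,0],"claw": 0.82},
  {"turn": [0,0.02,0],"slide": [-0.01,0.01,-0.1],"claw": 0.82},
  {"turn": [0,0.02,0],"slide": [-0.01,0.01,-0.2],"claw": 0.82},
  {"turn": [0,0.02,0],"slide": [-0.01,0.01,-0.3],"claw": 0.82},
  {"turn": [0,0.02,0],"slide": [-0.01,0.01,-0.4],"claw": 0.82},
  {"turn": [0,0.02,0],"slide": [-0.01,0.01,-0.5],"claw": 0.82},
  {"turn": [0,0.02,0],"slide": [-0.01,0.01,-0.55],"claw": 0.82},
  {"turn": [0,0.02,0],"slide": [-0.01,0.01,-0.55],"claw": 0.82},
  {"turn": [0,0.02,0],"slide": [-0.01,0.01,-0.55],"claw": 0.82},
])

```text
clock: 17.95
tool_pos: [0.5252, 0.0088, 0.061]
orientation: [3.141, 0.001, 1.573]
ft_force: [-0.1, -0.9, 0.1]
grip_width: 0.821
```

```bash
python3 -c "
from h import *
m,p=wristlook('w12','tumbler_loose',.022,.525,.0087)"
```

```text
t 17.95 tcp [0.5252 0.0088 0.061 ] rpy [3.1415e+00 6.0000e-04 1.5732e+00] F [-0.09 -0.87  0.07] M [0.083 0.026 0.048] w 0.821
tumbler_loose 0.88 175 349 234 367 fit [0.5251 0.0085] 0.804
```

View pics/w12.png

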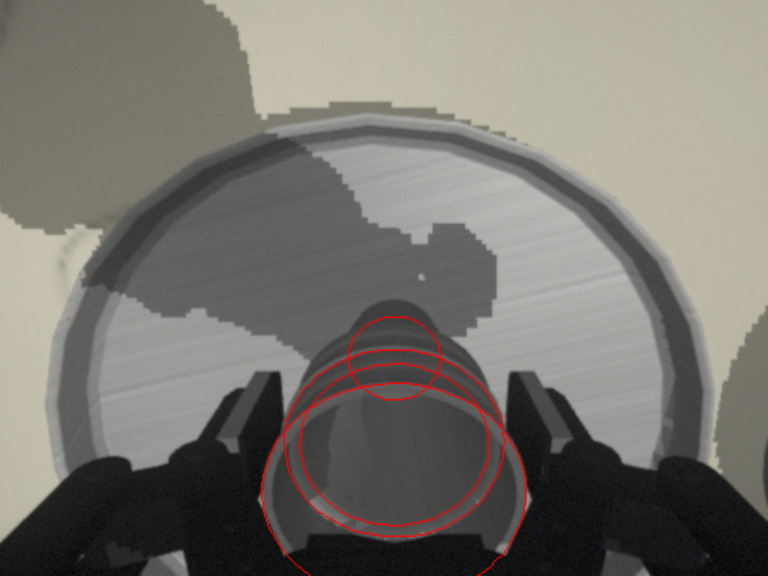

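arm_command([
  {"turn": [0,0,0],"slide": [0,0,0],"claw": 0.76},
  {"turn": [0,0,0],"slide": [0,0,0],"claw": 0.71},
  {"turn": [0,0,0],"slide": [0,0,0],"claw": 0.66},
  {"turn": [0,0,0],"slide": [0,0,0],"claw": 0.6},
  {"turn": [0,0,0],"slide": [0,0,0],"claw": 0.6},
  {"turn": [0,0,0],"slide": [0,0,0],"claw": 0.6},
], force=50)

```text
clock: 18.8
tool_pos: [0.5254, 0.0087, 0.0616]
orientation: [3.141, 0.001, 1.573]
ft_force: [-2.3, -0.5, 5.3]
grip_width: 0.675
```

```bash
python3 -c "
from h import *
m,p=wristlook('w13','tumbler_loose',.022,.525,.0087)
im=eyes.get_image('scene')[:,:,::-1]; mm=eyes.camera_model('scene'); u,v=proj(mm,[.5246,.0089,.06])[0].astype(int)
cv2.imwrite('pics/s13.png',cv2.resize(im[v-32:v+32,u-32:u+32],(576,576),interpolation=2))"
```

```text
t 18.8 tcp [0.5254 0.0087 0.0616] rpy [3.1408e+00 7.0000e-04 1.5732e+00] F [-2.26 -0.48  5.33] M [-0.018  0.387  0.033] w 0.675
tumbler_loose 0.64 178 347 233 365 fit [0.5253 0.0086] 0.769
```

View pics/w13.png

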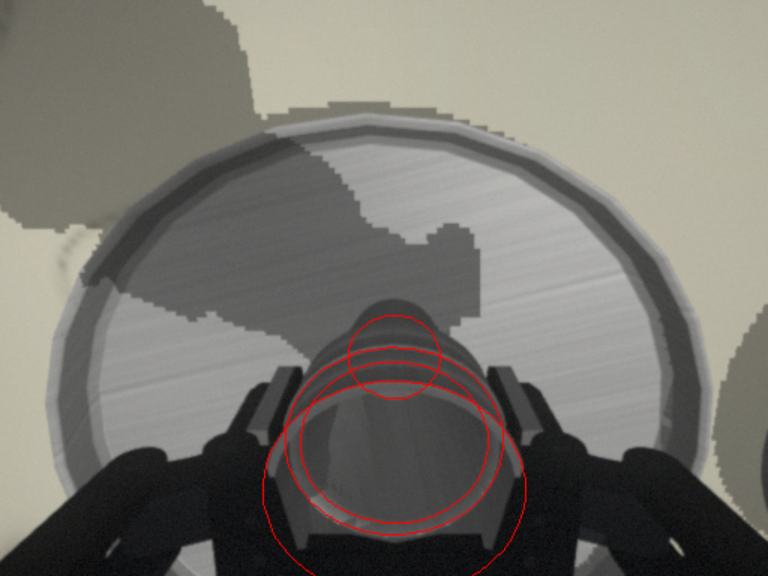

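View pics/s13.png

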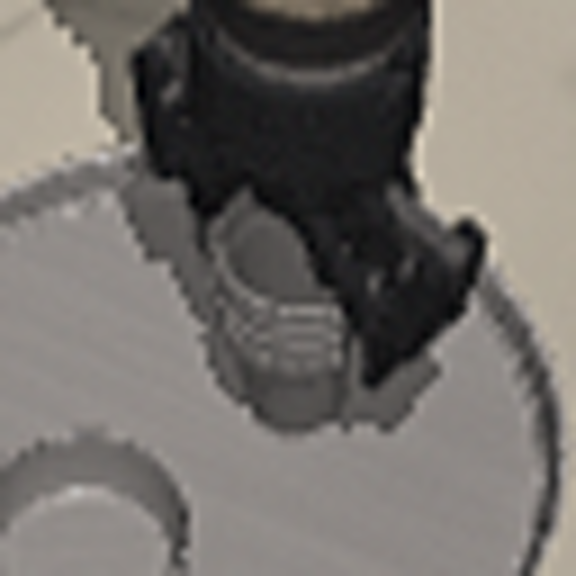

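arm_command([
  {"turn": [0,0,0],"slide": [0,0,0.05],"claw": 0.6},
  {"turn": [0,0,0],"slide": [0,0,0.15],"claw": 0.6},
  {"turn": [0,0,0],"slide": [0,0,0.3],"claw": 0.6},
  {"turn": [0,0,0],"slide": [0,0,0.5],"claw": 0.6},
  {"turn": [0,0,0],"slide": [0,0,0.5],"claw": 0.6},
  {"turn": [0,0,0],"slide": [0,0,0.5],"claw": 0.6},
], force=50)

```text
clock: 19.7
tool_pos: [0.5255, 0.0087, 0.0918]
orientation: [3.14, 0.001, 1.573]
ft_force: [-0.1, -0.1, -1.5]
grip_width: 0.675
```

```bash
python3 -c "
from h import *
m,p=wristlook('w14','tumbler_loose',.052,.525,.0087)
im=eyes.get_image('scene')[:,:,::-1]; mm=eyes.camera_model('scene'); u,v=proj(mm,[.5246,.0089,.06])[0].astype(int)
cv2.imwrite('pics/s14.png',cv2.resize(im[v-32:v+32,u-32:u+32],(576,576),interpolation=2))"
```

```text
t 19.7 tcp [0.5255 0.0087 0.0918] rpy [3.1405e+00 8.0000e-04 1.5732e+00] F [-0.12 -0.05 -1.52] M [-0.017  0.01   0.012] w 0.675
tumbler_loose 0.7 178 347 233 365 fit [0.5254 0.0085] 0.774
```

View pics/w14.png

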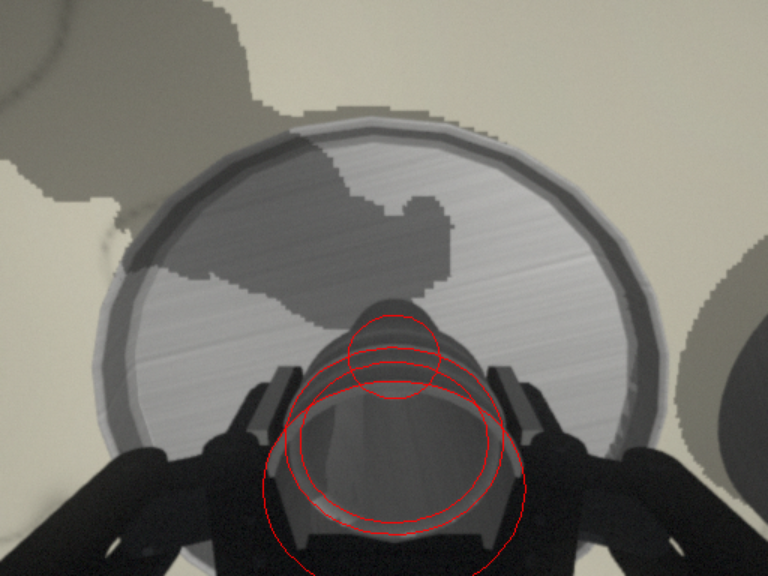

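View pics/s14.png

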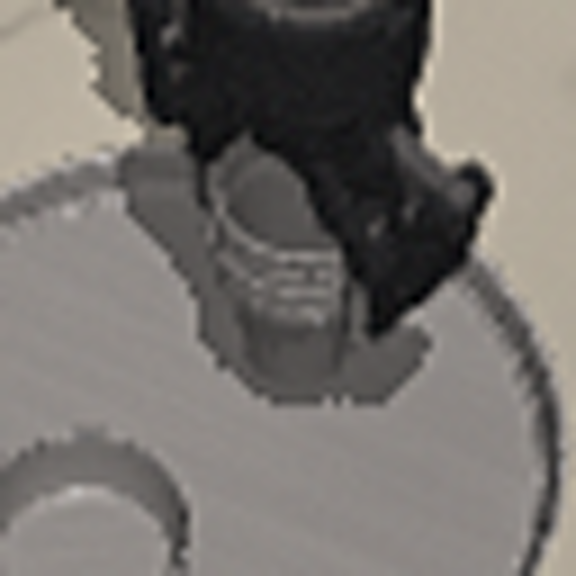

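Both lift together, level. Raising the rest of the way.

arm_command([
  {"turn": [0,0.01,0],"slide": [0,0,0.1],"claw": 0.6},
  {"turn": [0,0.01,0],"slide": [0,0,0.3],"claw": 0.6},
  {"turn": [0,0.01,0],"slide": [0,0,0.6],"claw": 0.6},
  {"turn": [0,0.01,0],"slide": [0,0,0.9],"claw": 0.6},
  {"turn": [0,0.01,0],"slide": [0,0,1.2],"claw": 0.6},
  {"turn": [0,0.01,0],"slide": [0,0,1.5],"claw": 0.6},
  {"turn": [0,0.01,0],"slide": [0,0,1.8],"claw": 0.6},
  {"turn": [0,0.01,0],"slide": [0,0,2.0],"claw": 0.6},
  {"turn": [0,0.01,0],"slide": [0,0,2.1],"claw": 0.6},
  {"turn": [0,0.01,0],"slide": [0,0,2.15],"claw": 0.6},
  {"turn": [0,0.01,0],"slide": [0,0,2.15],"claw": 0.6},
  {"turn": [0,0.01,0],"slide": [0,0,2.15],"claw": 0.6},
  {"turn": [0,0.01,0],"slide": [0,0,2.15],"claw": 0.6},
])

```text
clock: 21.48
tool_pos: [0.5247, 0.0088, 0.2196]
orientation: [-3.139, 0.0, 1.573]
ft_force: [-0.2, 0.0, -2.2]
grip_width: 0.678
```

```bash
python3 -c "
from h import *
s=st(); m,p=wristlook('w15','tumbler_loose',s['tool_pos'][2]-.0395,.525,.0087)
im=eyes.get_image('scene')[:,:,::-1]; 
cv2.imwrite('pics/s15.png',cv2.resize(im[60:260,140:400],None,fx=3,fy=3,interpolation=2))"
```

```text
t 21.48 tcp [0.5247 0.0088 0.2196] rpy [-3.1393e+00  5.0000e-04  1.5731e+00] F [-0.22  0.01 -2.23] M [-0.015  0.002  0.003] w 0.678
t 21.48 tcp [0.5247 0.0088 0.2196] rpy [-3.1393e+00  5.0000e-04  1.5731e+00] F [-0.22  0.01 -2.23] M [-0.015  0.002  0.003] w 0.678
tumbler_loose 0.95 178 347 233 365 fit [0.5248 0.0084] 0.764
```

View pics/w15.png

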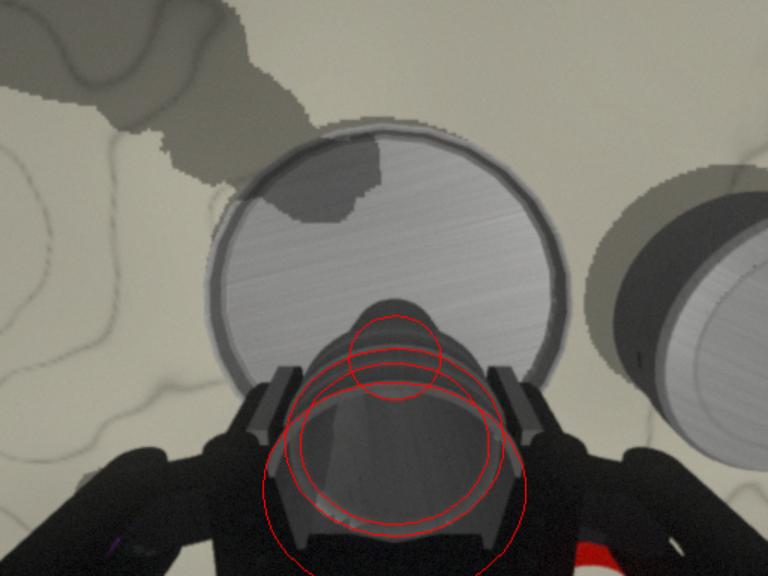

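View pics/s15.png

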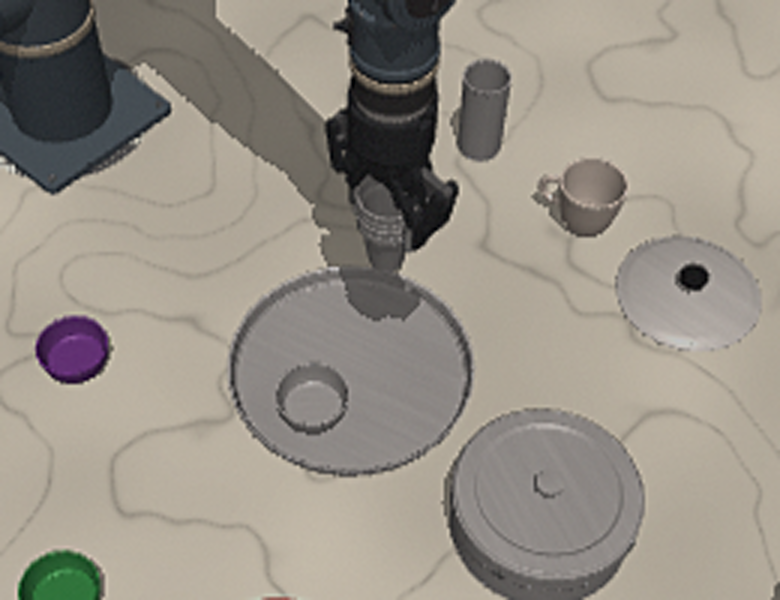

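The pair hangs upright, with its base about 155 mm above the thali floor. Nothing else has moved. I'll hold briefly, check steadiness and hand in.

arm_command([
  {"turn": [0,0,0],"slide": [0,0,0],"claw": 0.6},
  {"turn": [0,0,0],"slide": [0,0,0],"claw": 0.6},
  {"turn": [0,0,0],"slide": [0,0,0],"claw": 0.6},
  {"turn": [0,0,0],"slide": [0,0,0],"claw": 0.6},
])

```text
clock: 22.12
tool_pos: [0.5249, 0.0088, 0.2199]
orientation: [-3.14, 0.001, 1.573]
ft_force: [-0.2, 0.2, -2.9]
grip_width: 0.675
```

```bash
python3 -c "
from h import *
s=st(); print(s['joint_velocities'].round(4))
print(order.sign_off())"
```

```text
t 22.12 tcp [0.5249 0.0088 0.2199] rpy [-3.1400e+00  6.0000e-04  1.5732e+00] F [-0.25  0.21 -2.87] M [-0.023 -0.011  0.011] w 0.675
[-0.     -0.0004  0.0007 -0.0015 -0.0006 -0.0004]
the job is handed in; nothing more can be done
None
```

The two tumblers are nested and held upright in the air, with the base of the pair about 155 mm above the thali floor. I handed the job in at 22.1 s.

- **Nesting:** I took the loose tumbler by its collar close under the rim and lowered it in small steps. It seated with about 6 N of push at the expected nested height (TCP z 0.093), and I let go. A wrist picture afterwards matched the fully home position.
- **Lifting:** I then gripped the lower collar at 50 N, lifted, and held.

**Last checks:**
- The arm was still, the tool was within about 0.1° of vertical, and the grip was steady at 0.675 (57 mm).
- The load read 2 to 3 N, which fits both tumblers.
- In the scene picture the thali, katori and other things in view stood where they were; I did not measure their positions again.

**Disagreement:** the fixed cameras differed from the wrist camera by 1 to 2 mm, so I used the wrist measurements. In the last pictures the gripper hides part of the upper rim. The overlay fit there was only about 0.76 to 0.80, though its position agreed with the tool's to within 0.5 mm.

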